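# Load the harmonica shoe into the arbor press until it clicks

### The job

Tilt the blue bin out, take out the red-handled press shoe that carries the harmonica body, and slide it nose first into the guide of the arbor press. Push it in under the clear guard until the sprung balls click into its notches and it sits fully home, then let go. Leave the other things on the bench where they are.

Things in the scene. Friction and masses are not known exactly. Their poses are not given: they have to be found in the camera images.
- blue_bin (a joint): Tilt of the blue bin, rad: 0 shut, 0.62 fully out against its stop. It turns about a level pivot along its width, its front top edge coming forward and down. Light (450 g) with slight friction: left at or near its stop it stays out; let go well short of it, it may fall back.
- blue_case: Fixed blue steel case of the blue bin, 236 mm wide (y), 140 deep (x), 150 high, open in front; origin under its middle on the bench, x to its back, z up. Its roof covers the bin from 38 mm in front of the origin backwards, so nothing can be taken from the shut bin.
- orange_case: Fixed grey case of the orange bin, like the blue one, beside it (left or right) with the same yaw. Not needed.
- blue_handle (a point): Middle of the blue bin's pull: a level steel bar 10 mm thick, 100 mm long (y), its centre 35 mm in front of the front wall; when shut 114 mm above the bench, 36 mm below the case's top. A pinch from above fits, one finger behind the bar. Axes turn with the bin: at joint 0 x points level to the back of the case, z up.
- blue_pivot (a point): Point on the bin's pivot line, mid-width, 32 mm above the bench; axes as blue_handle. In these axes (mm): pull at x -67, z 82; floor's top z 4; front wall inside x -28, top z 104; back wall inside x 84, top z 68; side walls inside y +-108, tops sloping from front to back; walls 4 thick.
- shoe_mid (a point): Middle of the press shoe's aluminium plate, 144 long (x) x 56 (y) x 14 mm, 7 mm above its underside; x to its nose; about 350 g. It lies flat in the blue bin along the bin's width, nose to the robot's right (-y), and slides down to the front wall as the bin tilts. A harmonica body fixed on top, x -28 to 72, reaches 24 mm above the underside. Edge notches 14 mm wide at x 50.
- shoe_grip (a point): Point in the shoe's red handle, an upright block 18 mm long (x), 30 mm wide (y) at the tail, flush with the tail end; its top is 66 mm above the plate's underside. The point is on the block's axis, 63 mm behind shoe_mid and 46 mm above the underside; axes as shoe_mid. 26 mm are free between handle and harmonica.
- press: Green arbor press, fixed, 0.42 m high. Origin on the bench under the ram; x inwards, the way the shoe is pushed; z up. Guide bed 55 mm above the bench, x -120 to 52 mm. Clear finger guard with yellow rims: a plate at x -79 to -86, 126 mm wide, 130 to 283 mm above the bench, with the head behind it, so for the last of the push the tool must lean back, away from the guard.
- press_mouth (a point): Middle of the guide's flared mouth at bed height (press x -85 mm); axes as press. It is 80 mm wide here and narrows to 59 mm at press x -60; then two rails 16 mm high (inner faces y +-29.5) run to a back stop at x 51.5. From x 6 on, keeper strips 16.5 mm above the bed hang 5 mm over each edge of the channel.
- press_home (a point): Point of the bed under the shoe's middle when clicked home (press x -22 mm); axes as press. shoe_mid then lies 7 mm above it with its axes alike, the nose about 1.5 mm off the back stop, and the tail with the handle stands out to press x -94.
- ball_a (a joint): Travel (m) of one of two sprung steel balls, 20 mm across (4 N rising to 6 N each), that reach 4.5 mm into the guide from its rails at press x 28 mm: 0 out, about 0.003 while the shoe's edge holds it back, near 0 again in the notch. The nose meets them about 28 mm before home, where the push rises to about 15 N; the last 4 mm they snap it home.
- ball_b (a joint): The same for the ball in the opposite rail.
- spray: White spray bottle, 62 mm across, 188 mm high, upright, loose; origin under it.
- harp: Finished harmonica with steel covers, 106 x 28 x 20 mm, lying loose; origin under it.
- driver: Orange-handled screwdriver, 170 mm, lying loose.
- knife: Shut pocket knife with dark wooden scales, 110 x 22 x 16 mm, lying loose; origin under it.
- jar: Amber glass jar, 60 mm across, 75 mm high, loose; origin under it.
- block: Wooden block 120 x 60 x 45 mm, loose; origin under it.
- cup: Blue cup, 70 mm across, 85 mm high, loose; origin under it.
Not all that is in view belongs to the job. What is shaped like the part that bears shoe_mid but pink or purple is not meant.

How it is judged:
By the outcome, as a careful person would: the job done as asked, in the order asked, and still so for the second after the job is handed in, with the robot touching nothing.
It also fails if it takes over 58 s, if anything falls off the work surface, if the arm or the gripper's body presses on something with over 40 N, if the wrist force passes 120 N, or if a joint passes its speed limit or range.

### The arm

A 6-joint arm with a two-finger parallel gripper is mounted at the origin on the work surface. World frame = base frame: x ahead of the robot, y to its left, z up, the work surface at z = 0. Lengths are in m, angles in rad, forces in N, time in s.
With the tool pointing down it reaches from about 0.375 to 0.975 m from the base axis. Payload 3.8 kg.
Tool frame: the origin (TCP) lies midway between the tips of the shut fingers; the grasp point (between the pads) lies 19 mm behind it; z points along the fingers, y is the line along which they close (so a half turn about z gives the same grasp; the last joint's range is limited). The gripper opens to 85 mm and grips with 20 to 120 N. Pads are 22 mm wide; open, the fingers measure 114 mm over their backs; the gripper's body (76 mm by 85 mm) begins 54 mm behind the grasp point. The pads swing forward as they close: fully open they stand 13 mm farther back than shut.
Start: joints at [1.139, 0.264, 1.604, -0, 1.274, -0.037], TCP at [0.26, 0.623, 0.231] pointing down, gripper open.
Joint ranges: [-2.63, 2.63], [-0.94, 2.18], [0.31, 2.57], [-1.31, 4.45], [0, 2.66], [-2.55, 2.55]. Speed limits (rad/s): [2.57, 2.57, 3.14, 3.14, 3.14, 3.14].

### API

Orientations are given as a rotation vector (axis times angle).
In Python, from workcell import bot gives the robot as it stands.
- The arm moves only by the tool jog_arm, never from a script. Its argument "motion" is a list of rows, each a list of 5 numbers: the opening, from -1 (shut) to 1 (fully open), then the shift along the tool's x, y, z in mm, then the turn about the tool's z in degrees. In form: [[claw, x, y, z, twist], ...]. A call has 1 to 10 rows; each row shifts and turns the commanded pose from where the row before left it, along the tool's axes as they then stand; what a row does not reach is not made up. A row lasts 1/12 s, in which the tool goes at most 41.7 mm and 7.16 degrees, less where a joint would pass 70% of its speed; a pose out of reach is approached as far as the arm can. A call with a gripper value outside its range is refused whole. The fingers move at their own pace and stop on an object; "force" is the grip in N (left out, the last holds). Time passes only in rows, so rows that do not move let the fingers close. It gives the time, the measured TCP pose, the force, the opening and the grip force at its end, in the units of the state.
- bot.read_state(): the state, without advancing time (a new reading comes with each control period).
- bot.read_camera(name): name is "scene" or "top" or "wrist"; returns (picture, depth): 384x512x3 uint8, red, green, blue; 384x512 float32, m along the optical axis (not along the pixel's ray), 0 where there is no reading.
- bot.get_calibration(name): a dict with "vfov" (degrees; the focal length in pixels is half the picture's height over the tangent of half this angle, whatever the lens; pixels are square), "cx", "cy" (the principal point, pixels), "rvec" (rotation vector, rad) and "tvec" (3), from world to camera coordinates, as OpenCV has them; the wrist camera has in their place "tool_from_camera" (4x4, takes a point from camera to tool coordinates, whose origin is the TCP and whose axes are the flange's). Camera axes: x right, y down, z forward; pixel columns grow to the right and rows downward; lengths in m; the calibration is good to about 2 mm. A picture is of the moment at which its call begins: read the wrist's pose just before it. get_calibration takes no time and is no camera call.
- bot.finish_job(): hands the job in; it is judged then, once.
The state is a dict: "time": time; "q": joint angles; "joint_vel": joint speeds; "joint_torque": joint torques, N m; "tool_pos": TCP position; "tcp_rot": TCP orientation; "wrist_force": force on the tool from outside, world axes, zero at the start; "torque": the same for the moment, N m; "width": opening from 0.0 (shut) to 1.0 (fully open); "grip_force": force on a finger pad.
Only numpy, scipy, OpenCV 4.12 (cv2) and the standard library are available. Lean on these libraries where they do the work, as an engineer would, in place of code of your own. Each camera call takes 0.05 s, during which the arm holds its last target. There are 200 camera calls.

## Working session

There is one attempt and no reset: what is moved stays moved. The work goes in short steps, Python scripts to look and compute and a tool call to move; the robot and the scene stay as the last step left them, time stands still between calls to the robot, and variables do not carry over. Pictures are saved under pics/ and viewed, at most 10 in all, crops included, and the job is handed in when it is done.

Besides the shell and the picture viewer there is one more tool, called after "Emit:" by a JSON object that holds its "name" and its "arguments", one argument or row to a line. jog_arm: Moves the arm, as the interface text tells. Its arguments: {"type":"object","properties":{"motion":{"type":"array"},"force":{"type":"number"}},"required":["motion"]}

```bash
mkdir -p pics; ls
cat > h.py <<'E'
import numpy as np, cv2
from scipy.spatial.transform import Rotation as R
from workcell import bot
def cal(n):
    c=bot.get_calibration(n); f=192/np.tan(np.radians(c["vfov"])/2); return c,f
def world(n,d,u,v,pose=None):
    """pixels (u,v) -> world, depth image d"""
    c,f=cal(n); u=np.asarray(u,float);v=np.asarray(v,float)
    z=d[v.astype(int),u.astype(int)]
    p=np.stack([(u-c["cx"])/f*z,(v-c["cy"])/f*z,z],-1)
    if n=="wrist":
        T=np.array(c["tool_from_camera"]); p=p@T[:3,:3].T+T[:3,3]
        return p@R.from_rotvec(pose[1]).as_matrix().T+pose[0]
    M=R.from_rotvec(np.ravel(c["rvec"])).as_matrix()
    return (p-np.ravel(c["tvec"]))@M
def snap(n):
    s=bot.read_state(); im,d=bot.read_camera(n)
    pose=(np.array(s["tool_pos"]),np.array(s["tcp_rot"]))
    np.savez(f"{n}.npz",im=im,d=d,p=pose[0],r=pose[1]); return im,d,pose
def load(n):
    z=np.load(f"{n}.npz"); return z["im"],z["d"],(z["p"],z["r"])
E
python3 - <<'E'
from h import *
for n in("scene","top"):
    im,d,p=snap(n); cv2.imwrite(f"pics/{n}0.png",cv2.resize(im[:,:,::-1],(800,600),interpolation=cv2.INTER_CUBIC))
    print(bot.get_calibration(n))
print(bot.read_state())
E
```

```text
pics
{'vfov': 55.392114283317866, 'cx': 255.3262547579898, 'cy': 194.2881965796636, 'rvec': array([ 1.67123407,  1.99507871, -0.73568577]), 'tvec': array([ 0.09781467, -0.32152777,  1.57582302])}
{'vfov': 48.21431635272986, 'cx': 258.1706280511955, 'cy': 196.1836314937681, 'rvec': array([ 2.15426049, -2.20143441,  0.13175057]), 'tvec': array([-0.02551875,  0.50461282,  1.36119617])}
{'time': 0.1, 'q': array([ 1.13911901e+00,  2.64669099e-01,  1.60525720e+00,  1.98522971e-05,
        1.27375410e+00, -3.69070413e-02]), 'joint_vel': array([ 0.00202952, -0.00227571, -0.00298793, -0.00078411, -0.00019441,
        0.00128926]), 'joint_torque': array([-5.41988593e-04, -5.16714978e+01, -3.68586946e+01, -7.09776668e-05,
        6.46276298e-03, -4.03620936e-05]), 'tool_pos': array([0.25931459, 0.62245756, 0.23008177]), 'tcp_rot': array([-0.6159949 , -3.08009472,  0.00318238]), 'wrist_force': array([ 0.02528886,  0.79997088, -0.69083481]), 'torque': array([-0.07634701, -0.01681509,  0.02681729]), 'grip_force': 0.0, 'width': 1.001192557490736}
```

View pics/scene0.png

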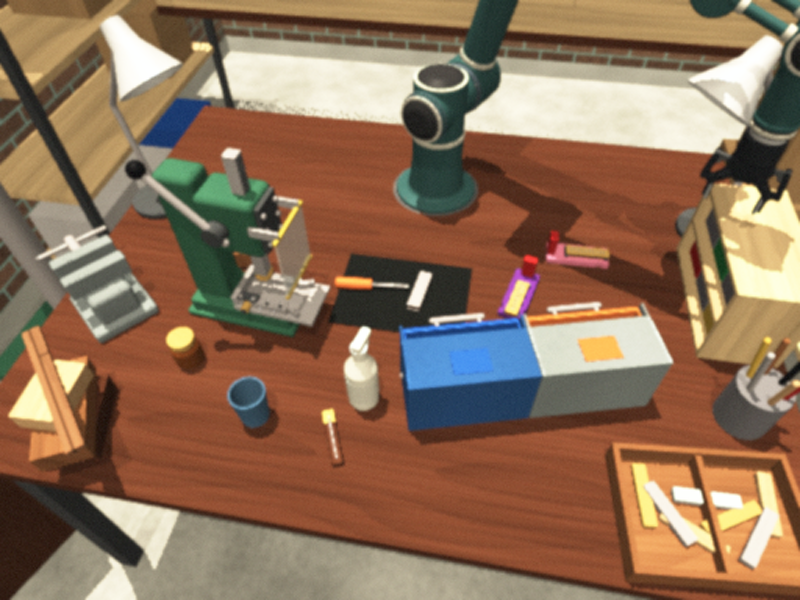

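View pics/top0.png

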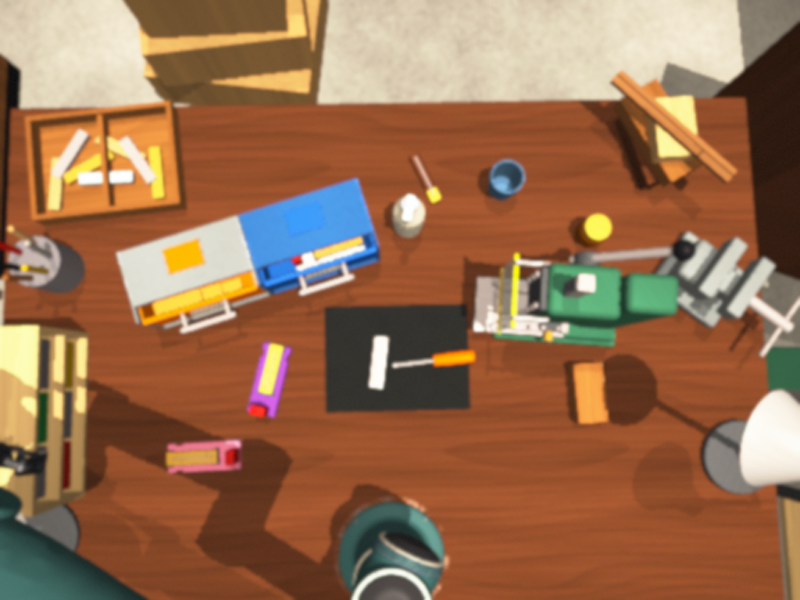

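The scene and top pictures show the following, in 800-wide pixels. In the top view, the blue case has roof corners near (238,218) and (358,180), with its pull at (327,277). The press bed mouth is near (478,305), opening to the left, and the guard rim is at x≈515. The spray bottle is at (408,215).

Run:
```python
from h import *
im,d,_=load("top")
v,u=np.mgrid[0:384,0:512]; W=world("top",d,u,v); hsv=cv2.cvtColor(im,cv2.COLOR_RGB2HSV)
def q(U,V): return world("top",d,np.array(U)*.64,np.array(V)*.64).round(4)
def rect(m,name):
    m=cv2.morphologyEx(m.astype(np.uint8),cv2.MORPH_OPEN,np.ones((3,3)))>0
    P=W[m]; r=cv2.minAreaRect((P[:,:2]*1000).astype(np.float32)); print(name,m.sum(),P[:,2].mean().round(4),r,cv2.boxPoints(r).round(0).tolist())
reg=lambda a,b,c,e:(u>=a*.64)&(u<b*.64)&(v>=c*.64)&(v<e*.64)
roof=reg(100,385,170,320)&(abs(W[...,2]-.15)<.008)
rect(roof,"roofs"); rect(roof&(hsv[...,0]>100)&(hsv[...,0]<125)&(hsv[...,1]>120),"blue")
bar=reg(295,360,262,305)&(abs(W[...,2]-.117)<.008)&(hsv[...,1]<90); rect(bar,"bar")
rect(reg(465,525,265,345)&(abs(W[...,2]-.055)<.006),"bed")
rect(reg(465,525,265,345)&(abs(W[...,2]-.071)<.006),"rails")
rect(reg(495,530,245,345)&(W[...,2]>.265)&(W[...,2]<.3),"guardtop")
rect(reg(540,690,255,330)&(W[...,2]>.3),"head")
g=reg(465,640,240,350)&(hsv[...,0]>50)&(hsv[...,0]<85)&(W[...,2]>.01)&(W[...,2]<.06);rect(g,"base")
print(q([327,327,300,350,297,408,450],[277,280,285,270,262,215,358]))
for n,a in(("top",(460,620,235,355)),("top",(235,395,170,310))):
    x0,x1,y0,y1=[int(k*.64) for k in a]; c=im[y0:y1,x0:x1,::-1]; print(x0,y0,c.shape)
    cv2.imwrite(f"pics/c{x0}.png",cv2.resize(c,None,fx=7,fy=7,interpolation=cv2.INTER_CUBIC))
a=cv2.imread("pics/c294.png");b=cv2.imread("pics/c150.png")
h=max(a.shape[0],b.shape[0]); pad=lambda i:cv2.copyMakeBorder(i,0,h-i.shape[0],0,0,0)
cv2.imwrite("pics/cc.png",cv2.resize(np.vstack([pad(a),pad(b)]),None,fx=.48,fy=.48) if 0 else cv2.resize(np.hstack([pad(a),pad(b)]),None,fx=4/7,fy=4/7))
print(cv2.imread("pics/cc.png").shape)
```

```text
roofs 5860 0.1509 ((605.7022705078125, 258.13177490234375), (141.21751403808594, 475.3399658203125), 16.634511947631836) [[470.0, 466.0], [606.0, 10.0], [741.0, 51.0], [605.0, 506.0]]
blue 2743 0.151 ((654.6669311523438, 148.60137939453125), (109.29979705810547, 233.41297912597656), 16.863752365112305) [[569.0, 244.0], [636.0, 21.0], [741.0, 53.0], [673.0, 276.0]]
bar 121 0.1191 ((540.6683959960938, 115.89810180664062), (13.969335556030273, 102.75897979736328), 15.249534606933594) [[520.0, 164.0], [547.0, 64.0], [561.0, 68.0], [534.0, 167.0]]
bed 517 0.0558 ((499.55743408203125, -231.2060546875), (98.24089050292969, 109.58859252929688), 84.70365142822266) [[440.0, -275.0], [550.0, -285.0], [559.0, -187.0], [450.0, -177.0]]
rails 59 0.0719 ((506.0767822265625, -264.52374267578125), (109.2277603149414, 49.42354202270508), 23.858549118041992) [[446.0, -264.0], [466.0, -309.0], [566.0, -265.0], [546.0, -220.0]]
guardtop 199 0.2857 ((499.37823486328125, -229.14634704589844), (29.492502212524414, 120.75869750976562), 86.98711395263672) [[438.0, -241.0], [559.0, -247.0], [560.0, -218.0], [440.0, -211.0]]
head 2878 0.3523 ((467.28607177734375, -232.5709686279297), (121.46324157714844, 478.73834228515625), 10.718552589416504) [[363.0, -9.0], [452.0, -479.0], [571.0, -456.0], [482.0, 14.0]]
base 383 0.0348 ((442.0545959472656, -359.0547790527344), (224.60569763183594, 34.028099060058594), 84.89828491210938) [[415.0, -469.0], [449.0, -472.0], [469.0, -249.0], [435.0, -246.0]]
[[ 0.5719  0.1226  0.0052]
 [ 0.5659  0.1229  0.0025]
 [ 0.5563  0.1796  0.0038]
 [ 0.5851  0.0737  0.0101]
 [ 0.5882  0.1718  0.1028]
 [ 0.6575 -0.0456  0.1884]
 [ 0.3956 -0.1297  0.0274]]
294 150 (77, 102, 3)
150 108 (90, 102, 3)
(360, 816, 3)
```

View pics/cc.png

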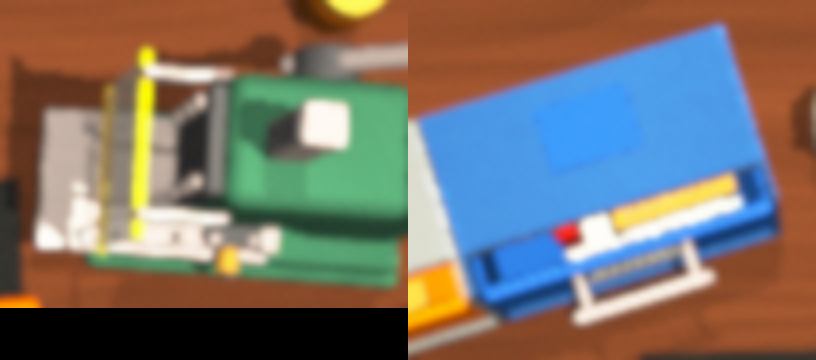

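The crops show the shoe in the blue bin with its red handle on the left (+y) and its nose to the right. The sizes match what was given: the roof is 109 x 233 mm at z 0.151, and the bar is 103 mm long with its top at z 0.119. The case yaw is about 16.8°.

The tool can't be tilted through the jog rows, so I'll press the bar down along its arc with the fingers shut. For the last of the push I'll use the outer back of an opened finger.

```bash
cat >> h.py <<'E'
YAW=np.radians(16.8); CX=np.array([np.cos(YAW),np.sin(YAW)]); PIV=np.array([.605,.1345,.032])
def binp(x,y,z,th=0):
    "pivot-axes mm (bin tilted th) -> world m"
    c,s=np.cos(th),np.sin(th); X,Z=x*c-z*s,x*s+z*c
    return np.array([*(PIV[:2]+(X*CX+y*np.array([-CX[1],CX[0]]))/1e3),PIV[2]+Z/1e3])
def delta(target,yang=None,st=None):
    "tool-axes shift (mm) at yaw yang (deg, of tool y) and twist needed to reach it"
    s=st or bot.read_state(); M=R.from_rotvec(s["tcp_rot"]).as_matrix(); a=np.degrees(np.arctan2(M[1,1],M[0,1]))
    tw=0 if yang is None else (yang-a+180)%360-180
    M2=R.from_euler("z",tw,degrees=True).as_matrix()@M
    return ((np.array(target)-s["tool_pos"])@M2*1e3).round(1), "twist",round(-tw,1),"q6",s["q"][5].round(2)
E
python3 - <<'E'
from h import *
b=binp(-67,0,82); print(b)
print(delta(binp(-71,0,82+5+15),106.8))
for t in range(0,36,5):
    p=binp(-67,0,82,np.radians(t))-b; print(t,(-p[:2]@CX*1e3).round(1),(-p[2]*1e3).round(1))
E
```

```text
[0.54085959 0.11513487 0.114     ]
(array([-118.9, -566.8,   97.3]), 'twist', np.float64(-39.4), 'q6', np.float64(-0.04))
0 0.0 -0.0
5 6.9 6.2
10 13.2 12.9
15 18.9 20.1
20 24.0 27.9
25 28.4 36.0
30 32.0 44.5
35 34.9 53.3
```

Emit:
{"name": "jog_arm", "arguments": {
  "motion": [
    [-1,0,0,0,-6.6],
    [-1,0,0,0,-6.6],
    [-1,0,0,0,-6.6],
    [-1,0,0,0,-6.6],
    [-1,0,0,0,-6.5],
    [-1,0,0,0,-6.5],
    [-1,-8,-38,0,0],
    [-1,-8,-38,0,0],
    [-1,-8,-38,0,0],
    [-1,-8,-38,0,0]
  ],
  "force": 40
}}

```text
time: 0.93
tool_pos: [0.3342, 0.4851, 0.2304]
tcp_rot: [0.46, -3.107, 0.002]
wrist_force: [0.3, -0.5, -0.5]
width: -0.001
grip_force: 0.0
```

Emit:
{"name": "jog_arm", "arguments": {
  "motion": [
    [-1,-8,-38,0,0],
    [-1,-8,-38,0,0],
    [-1,-8,-38,0,0],
    [-1,-8,-38,0,0],
    [-1,-8,-38,0,0],
    [-1,-8,-38,0,0],
    [-1,-8,-38,0,0],
    [-1,-8,-38,0,0],
    [-1,-8,-38,0,0],
    [-1,0,0,0,0]
  ]
}}

```text
time: 1.77
tool_pos: [0.5043, 0.1744, 0.231]
tcp_rot: [-0.45, 3.108, -0.005]
wrist_force: [0.0, 0.7, -0.9]
width: -0.0
grip_force: 0.0
```

Run:
```python
from h import *
print(delta(binp(-71,0,82+5+15),106.8)); s=bot.read_state(); print(s["tool_pos"],s["time"],s["wrist_force"],s["width"])
```

```text
(array([-13.9, -67. ,  97.2]), 'twist', np.float64(-0.3), 'q6', np.float64(-1.57))
[0.50426483 0.17441884 0.23097447] 1.7667 [ 0.00135196  0.67488505 -0.89675812] -0.00028063959754660747
```

Emit:
{"name": "jog_arm", "arguments": {
  "motion": [
    [-1,-7,-33,0,0],
    [-1,-7,-34,0,0],
    [-1,0,0,33,0],
    [-1,0,0,33,0],
    [-1,0,0,31,0],
    [-1,0,0,6,0],
    [-1,0,0,5,0],
    [-1,0,0,3,0],
    [-1,0,0,0,0]
  ]
}}

```text
time: 2.52
tool_pos: [0.5354, 0.1205, 0.1214]
tcp_rot: [-0.459, 3.106, 0.0]
wrist_force: [-0.0, 0.8, 0.3]
width: -0.001
grip_force: 0.0
```

Run:
```python
from h import *
print(delta(binp(-71,0,82+5),106.8)); 
im,d,p=snap("wrist"); im2=snap("scene")[0]
o=np.hstack([cv2.resize(im,(400,300)),cv2.resize(im2[150:300,230:430],(400,300),interpolation=cv2.INTER_CUBIC)]); cv2.imwrite("pics/w1.png",o[:,:,::-1])
```

```text
(array([ 0.3, -6.8,  2.4]), 'twist', np.float64(0.0), 'q6', np.float64(-1.69))
```

View pics/w1.png

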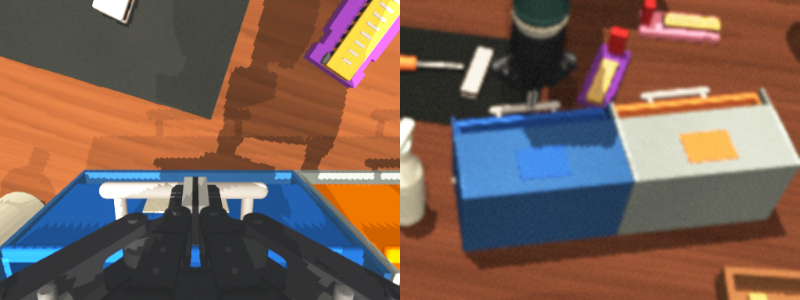

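The wrist view shows the shut fingertips at about (195,180), right on the pull, and the scene view agrees. Next I press down along the arc.

Emit:
{"name": "jog_arm", "arguments": {
  "motion": [
    [-1,0,0,3,0],
    [-1,3.5,0,3,0],
    [-1,3.5,0,3,0],
    [-1,3,0,3.5,0],
    [-1,3,0,3.5,0],
    [-1,3,0,3.5,0],
    [-1,3,0,3.5,0],
    [-1,2.5,0,4,0],
    [-1,2.5,0,4,0]
  ]
}}

```text
time: 3.37
tool_pos: [0.5112, 0.113, 0.0886]
tcp_rot: [0.458, -3.108, -0.0]
wrist_force: [-1.1, 0.3, 2.0]
width: 0.002
grip_force: 1.0
```

Emit:
{"name": "jog_arm", "arguments": {
  "motion": [
    [-1,2,0,4,0],
    [-1,2,0,4,0],
    [-1,2,0,4,0],
    [-1,2,0,4,0],
    [-1,1.5,0,4,0],
    [-1,1.5,0,4,0],
    [-1,0,0,2,0],
    [-1,0,0,0,0]
  ]
}}

```text
time: 4.03
tool_pos: [0.5016, 0.11, 0.065]
tcp_rot: [-0.458, 3.108, 0.0]
wrist_force: [-5.4, -0.7, 12.3]
width: -0.002
grip_force: 6.4
```

Emit:
{"name": "jog_arm", "arguments": {
  "motion": [
    [-1,0,0,-10,0],
    [-1,3,0,-30,0],
    [-1,3,0,-30,0],
    [-1,0,0,-40,0],
    [-1,0,0,-40,0],
    [-1,0,0,-20,0],
    [-1,0,0,0,0]
  ]
}}

```text
time: 4.62
tool_pos: [0.4993, 0.1089, 0.2404]
tcp_rot: [-0.457, 3.096, 0.0]
wrist_force: [1.0, 0.8, 0.2]
width: -0.002
grip_force: 0.0
```

Run:
```python
from h import *
w=snap("wrist")[0]; t=snap("top")[0]
o=np.hstack([w[:,:,:],cv2.resize(t[105:201,150:222],(288,384),interpolation=cv2.INTER_CUBIC)]); cv2.imwrite("pics/w2.png",o[:,:,::-1]); print(bot.read_state()["tool_pos"])
```

```text
[0.49605982 0.10833096 0.23452303]
```

View pics/w2.png

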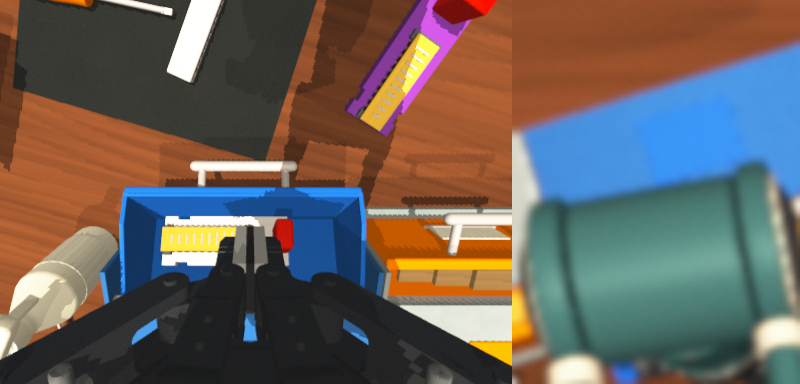

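The bin is fully out. The wrist view shows the shoe with its red handle at (284,235), the harmonica at (165–235, 238), and the white plate between rows 215 and 265. Next I'll locate the handle in bin axes.

Run:
```python
from h import *
im,d,p=load("wrist"); v,u=np.mgrid[0:384,0:512]; W=world("wrist",d,u,v,p)
hsv=cv2.cvtColor(im,cv2.COLOR_RGB2HSV)
m=(u>262)&(u<305)&(v>205)&(v<265)&((hsv[...,0]<6)|(hsv[...,0]>174))&(hsv[...,1]>170)
th=.62; c,s=np.cos(th),np.sin(th)
def inb(P):
    q=(P-PIV)*1e3; X=q[...,:2]@CX; Y=q[...,:2]@np.array([-CX[1],CX[0]]); Z=q[...,2]
    return np.stack([X*c+Z*s,Y,-X*s+Z*c],-1)
B=inb(W[m]); print(m.sum(),np.percentile(B,[2,10,50,90,98],axis=0).round(1))
h=B[:,2]>64; print(h.sum(),np.percentile(B[h],[2,50,98],axis=0).round(1))
m2=(u>155)&(u<295)&(v>205)&(v<270)&(hsv[...,1]<50)&(hsv[...,2]>170); B2=inb(W[m2]);B2=B2[B2[:,2]<30]
print(len(B2),np.percentile(B2,[1,50,99],axis=0).round(1))
m3=(u>190)&(u<297)&(v>155)&(v<175)&(hsv[...,1]<50); B3=inb(W[m3]); print(np.median(B3[B3[:,2]>50],axis=0))
for y in(0,):
    pass
np.save("inb.npy",0)
```

```text
505 [[-13.1  32.5  39.6]
 [-10.1  34.2  66.9]
 [  1.   41.8  70. ]
 [ 14.8  47.9  71.1]
 [ 15.4  49.5  72.1]]
467 [[-13.2  32.5  66.2]
 [  0.3  41.7  70.1]
 [ 15.4  49.6  72.3]]
1913 [[-27.7 -92.5   7.2]
 [-16.9 -44.2  18.5]
 [ 28.2  48.2  29.5]]
[-6.43977790e+01  1.46740992e-02  8.68480264e+01]
```

Run:
```python
from h import *
t=np.array([*(PIV[:2]+(-48*CX+41*np.array([-CX[1],CX[0]]))/1e3),.072]); print(t,delta(t,106.8),bot.read_state()["tool_pos"])
```

```text
[0.54719836 0.15987657 0.072     ] (array([-63.4,  34.6, 162.7]), 'twist', np.float64(-0.0), 'q6', np.float64(-1.7)) [0.49605982 0.10833096 0.23452303]
```

Emit:
{"name": "jog_arm", "arguments": {
  "motion": [
    [-0.29,-31.5,17.5,0,0],
    [-0.29,-32,17,0,0],
    [-0.29,0,0,30,0],
    [-0.29,0,0,35,0],
    [-0.29,0,0,15,0],
    [-0.29,0,0,0,0]
  ]
}}

```text
time: 5.22
tool_pos: [0.5405, 0.1584, 0.1452]
tcp_rot: [0.457, -3.094, 0.002]
wrist_force: [-2.1, -0.8, -0.1]
width: 0.356
grip_force: 0.0
```

Run:
```python
from h import *
t=np.array([*(PIV[:2]+(-48*CX+41*np.array([-CX[1],CX[0]]))/1e3),.072]); print(delta(t,106.8))
s=bot.read_state(); print(s["width"],s["wrist_force"])
w=snap("wrist")[0]; cv2.imwrite("pics/w3.png",w[:,:,::-1])
```

```text
(array([-7.9, -0.5, 73.1]), 'twist', np.float64(0.0), 'q6', np.float64(-1.62))
0.35597161535345323 [-2.0798752  -0.82085968 -0.09600988]
```

View pics/w3.png

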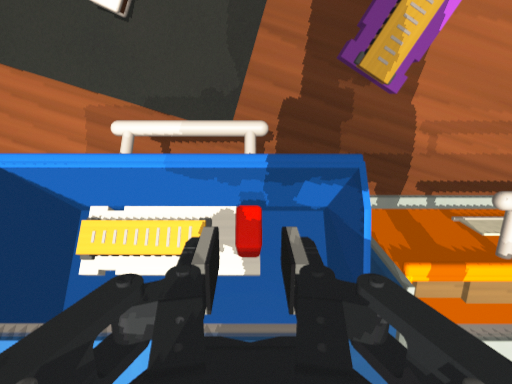

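The red handle at (249,230) sits midway between the open fingers at x 208 and x 290. I'll finish the shift, go down and close.

Emit:
{"name": "jog_arm", "arguments": {
  "motion": [
    [-0.29,-4,0,5,0],
    [-0.29,-4,0,10,0],
    [-0.29,0,0,15,0],
    [-0.29,0,0,15,0],
    [-0.29,0,0,12,0],
    [-0.29,0,0,8,0],
    [-0.29,0,0,0,0]
  ],
  "force": 100
}}

```text
time: 5.85
tool_pos: [0.5528, 0.1615, 0.0865]
tcp_rot: [0.458, -3.105, 0.0]
wrist_force: [-0.3, -0.5, -0.6]
width: 0.354
grip_force: 0.0
```

Run:
```python
from h import *
t=np.array([*(PIV[:2]+(-48*CX+41*np.array([-CX[1],CX[0]]))/1e3),.072]); print(delta(t,106.8))
```

```text
(array([ 5.8,  0. , 14.5]), 'twist', np.float64(-0.0), 'q6', np.float64(-1.62))
```

Emit:
{"name": "jog_arm", "arguments": {
  "motion": [
    [-0.29,6,0,0,0],
    [-0.29,0,0,7,0],
    [-0.29,0,0,7,0],
    [-0.29,0,0,0,0]
  ]
}}

```text
time: 6.18
tool_pos: [0.5472, 0.1599, 0.0732]
tcp_rot: [0.458, -3.107, 0.0]
wrist_force: [-0.6, 0.3, -0.0]
width: 0.355
grip_force: 0.0
```

Emit:
{"name": "jog_arm", "arguments": {
  "motion": [
    [-1,0,0,0,0],
    [-1,0,0,0,0],
    [-1,0,0,0,0],
    [-1,0,0,0,0],
    [-1,0,0,0,0]
  ],
  "force": 100
}}

```text
time: 6.6
tool_pos: [0.5478, 0.1599, 0.0744]
tcp_rot: [0.458, -3.107, 0.001]
wrist_force: [-2.7, -2.2, 1.8]
width: 0.172
grip_force: 98.1
```

Emit:
{"name": "jog_arm", "arguments": {
  "motion": [
    [-1,3,0,-4,0],
    [-1,6,0,-8,0],
    [-1,6,0,-8,0],
    [-1,6,0,-8,0],
    [-1,6,0,-8,0],
    [-1,6,0,-8,0],
    [-1,6,0,-8,0],
    [-1,0,0,0,0]
  ]
}}

```text
time: 7.27
tool_pos: [0.5106, 0.1488, 0.1287]
tcp_rot: [-0.458, 3.106, 0.0]
wrist_force: [0.9, 2.0, -1.4]
width: 0.175
grip_force: 98.2
```

Run:
```python
from h import *
w=snap("wrist")[0]; t=snap("scene")[0]
o=np.hstack([w[:,50:450],cv2.resize(t[130:290,230:390],(400,384),interpolation=cv2.INTER_CUBIC)]); cv2.imwrite("pics/w4.png",o[:,:,::-1])
```

```text
(no output)
```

View pics/w4.png

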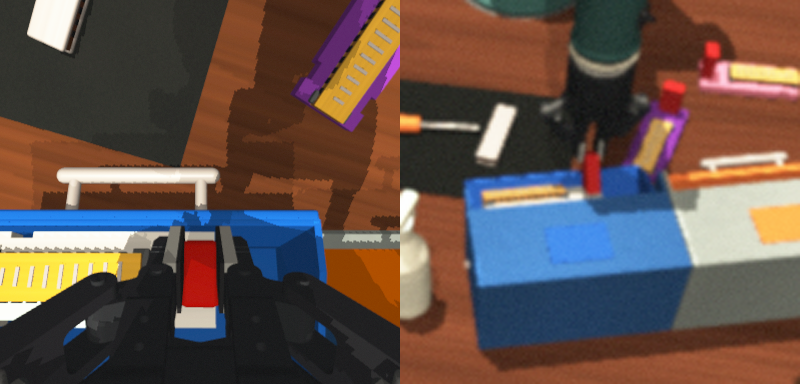

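The handle is held and the shoe is clear of the floor. I'll lift it over the front wall and carry it to the free strip between the bin and the press.

Emit:
{"name": "jog_arm", "arguments": {
  "motion": [
    [-1,2,0,-15,0],
    [-1,2,0,-25,0],
    [-1,2,0,-30,0],
    [-1,4,0,-20,0],
    [-1,20,0,0,0],
    [-1,20,0,0,0],
    [-1,0,0,0,5.5],
    [-1,0,0,0,5.5],
    [-1,0,0,0,5.5],
    [-1,0,0,0,5.5]
  ]
}}

```text
time: 8.2
tool_pos: [0.4613, 0.1341, 0.2148]
tcp_rot: [-0.151, -3.134, 0.002]
wrist_force: [-0.5, 0.1, -3.1]
width: 0.171
grip_force: 98.1
```

Run:
```python
from h import *
print(delta([.453,-.005,.057],85)); s=bot.read_state(); print(s["tool_pos"],s["wrist_force"])
```

```text
(array([  -4.4, -139.1,  158. ]), 'twist', np.float64(-0.5), 'q6', np.float64(-1.24))
[0.46130825 0.13410408 0.21482299] [-0.49512007  0.11849754 -3.05823998]
```

Emit:
{"name": "jog_arm", "arguments": {
  "motion": [
    [-1,-2,-25,0,0],
    [-1,-2,-30,0,0],
    [-1,0,-30,0,0],
    [-1,0,-30,20,0],
    [-1,0,-24,30,0],
    [-1,0,0,35,0],
    [-1,0,0,30,0],
    [-1,0,0,20,0],
    [-1,0,0,0,0]
  ]
}}

```text
time: 8.95
tool_pos: [0.4477, -0.0043, 0.0752]
tcp_rot: [-0.144, -3.124, -0.001]
wrist_force: [-1.3, -0.7, -3.2]
width: 0.172
grip_force: 98.5
```

Run:
```python
from h import *
w=snap("wrist")[0]; t=snap("scene")[0]; s=bot.read_state(); print(s["tool_pos"],s["wrist_force"],delta([.453,-.005,.057],85))
o=np.hstack([w[:,50:450],cv2.resize(t[130:290,180:340],(400,384),interpolation=cv2.INTER_CUBIC)]); cv2.imwrite("pics/w5.png",o[:,:,::-1])
```

```text
[ 0.45240792 -0.00428669  0.07997117] [ 0.29700588 -0.56227515 -1.85513529] (array([-0.8, -0.7, 23. ]), 'twist', np.float64(-0.2), 'q6', np.float64(-1.54))
```

View pics/w5.png

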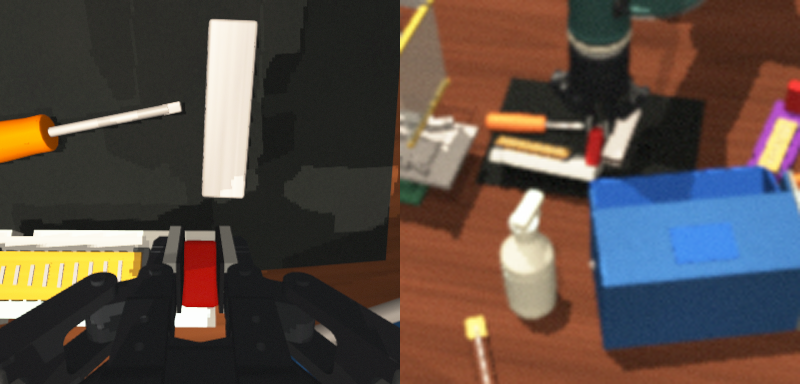

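The shoe is still tilted in the grip and its strip of bench is clear; the harp and driver are well to the front. I'll lower it gently.

Emit:
{"name": "jog_arm", "arguments": {
  "motion": [
    [-1,0,0,7,0],
    [-1,0,0,6,0],
    [-1,0,0,5,0],
    [-1,0,0,2,0],
    [-1,0,0,0,0]
  ]
}}

```text
time: 9.47
tool_pos: [0.4539, -0.0042, 0.0611]
tcp_rot: [-0.143, -3.138, -0.0]
wrist_force: [-0.4, 1.3, -2.5]
width: 0.173
grip_force: 98.5
```

Not touching yet. I'll lower it further with the grip eased to 20 N.

Emit:
{"name": "jog_arm", "arguments": {
  "motion": [
    [-1,0,0,2,0],
    [-1,0,0,2,0],
    [-1,0,0,0,0],
    [-1,0,0,0,0],
    [-1,0,0,0,0]
  ],
  "force": 20
}}

```text
time: 9.88
tool_pos: [0.4542, -0.0044, 0.0574]
tcp_rot: [0.143, 3.138, -0.0]
wrist_force: [0.4, 1.2, -3.3]
width: 0.171
grip_force: 98.5
```

Emit:
{"name": "jog_arm", "arguments": {
  "motion": [
    [-0.29,0,0,0,0],
    [-0.29,0,0,0,0],
    [-0.29,0,0,0,0],
    [-0.29,0,0,0,0],
    [-0.29,0,0,0,0],
    [-0.29,0,0,-25,0],
    [-0.29,0,0,-35,0],
    [-0.29,0,0,-35,0],
    [-0.29,0,0,-35,0],
    [-0.29,0,0,0,0]
  ]
}}

```text
time: 10.72
tool_pos: [0.4595, -0.0047, 0.1955]
tcp_rot: [0.142, 3.124, -0.0]
wrist_force: [2.0, 0.0, 0.8]
width: 0.358
grip_force: 0.0
```

Run:
```python
from h import *
im,d,p=snap("wrist"); v,u=np.mgrid[0:384,0:512]; W=world("wrist",d,u,v,p); hsv=cv2.cvtColor(im,cv2.COLOR_RGB2HSV)
cv2.imwrite("pics/w6.png",im[:,:,::-1]); print(p)
red=((hsv[...,0]<6)|(hsv[...,0]>174))&(hsv[...,1]>170)&(W[...,2]>.055)&(W[...,2]<.08)
P=W[red]; print(red.sum(),np.percentile(P,[2,50,98],axis=0).round(4)); print(cv2.minAreaRect((P[:,:2]*1e3).astype(np.float32)))
pl=(hsv[...,1]<50)&(hsv[...,2]>150)&(abs(W[...,2]-.015)<.006)&(W[...,0]>.455)&(W[...,1]<.03)
P=W[pl]; print(pl.sum(),P[:,2].mean(),cv2.minAreaRect((P[:,:2]*1e3).astype(np.float32)))
```

```text
(array([ 0.45945782, -0.00468378,  0.19548018]), array([ 1.42320103e-01,  3.12427449e+00, -4.56932614e-04]))
604 [[ 0.4888 -0.0157  0.0572]
 [ 0.5015 -0.0068  0.0662]
 [ 0.5172  0.0014  0.0677]]
((503.3197021484375, -7.033529281616211), (16.85993194580078, 29.744686126708984), 84.18958282470703)
3204 0.014573311248480452 ((497.7926025390625, -70.40760803222656), (143.7977294921875, 56.22885513305664), 84.47015380859375)
```

View pics/w6.png

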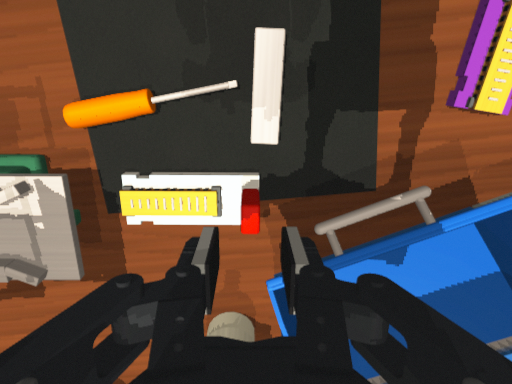

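The shoe lies flat. Its plate measures 143.8 x 56.2 mm, centred at (0.498,-0.070) and aimed at -95.5°, with the handle at (0.5035,-0.0073). Next I turn the tool and grip the handle across its width.

Emit:
{"name": "jog_arm", "arguments": {
  "motion": [
    [0.4,0,0,0,7],
    [0.4,0,0,0,7],
    [0.4,0,0,0,7],
    [0.4,0,0,0,7],
    [0.4,0,0,0,7],
    [0.4,0,0,0,7],
    [0.4,0,0,0,7],
    [0.4,0,0,0,7],
    [0.4,0,0,0,7],
    [0.4,0,0,0,7]
  ]
}}

```text
time: 11.6
tool_pos: [0.4532, -0.0043, 0.1858]
tcp_rot: [-1.924, -2.481, 0.002]
wrist_force: [0.0, -1.0, 0.0]
width: 0.701
grip_force: 0.0
```

Emit:
{"name": "jog_arm", "arguments": {
  "motion": [
    [0.4,0,0,0,7],
    [0.4,0,0,0,7],
    [0.4,0,0,0,6],
    [0.4,0,0,0,0],
    [0.4,0,0,0,0]
  ]
}}

```text
time: 12.02
tool_pos: [0.4535, -0.0043, 0.1862]
tcp_rot: [-2.316, -2.121, 0.002]
wrist_force: [-0.0, -0.1, -0.3]
width: 0.698
grip_force: 0.0
```

Run:
```python
from h import *
print(delta([.5035,-.0073,.030],-5.5))
im,d,p=snap("wrist"); v,u=np.mgrid[0:384,0:512]; W=world("wrist",d,u,v,p); hsv=cv2.cvtColor(im,cv2.COLOR_RGB2HSV)
print(p)
for n,m in (("bed",(abs(W[...,2]-.055)<.004)),("rail",(abs(W[...,2]-.071)<.003)),("red",((hsv[...,0]<6)|(hsv[...,0]>174))&(hsv[...,1]>170)&(W[...,2]>.06)&(W[...,2]<.08))):
    m&=(W[...,0]>.4)&(W[...,0]<.6)&((W[...,1]<-.16) if n!="red" else True)
    P=W[m]; print(n,len(P), len(P)>5 and (cv2.minAreaRect((P[:,:2]*1e3).astype(np.float32)),np.percentile(P,[1,99],axis=0).round(3)))
```

```text
(array([  1.8,  50.4, 156.1]), 'twist', np.float64(0.5), 'q6', np.float64(0.02))
(array([ 0.45345006, -0.0043136 ,  0.18617474]), array([-2.31615348e+00, -2.12057203e+00,  2.03886327e-03]))
bed 366 (((480.58807373046875, -182.12557983398438), (14.811007499694824, 62.44487762451172), 78.92572021484375), array([[ 0.45 , -0.193,  0.051],
       [ 0.511, -0.175,  0.057]]))
rail 0 False
red 708 (((504.04998779296875, -6.248691558837891), (17.111419677734375, 29.439237594604492), 84.61266326904297), array([[ 0.49 , -0.015,  0.061],
       [ 0.518,  0.003,  0.068]]))
```

Emit:
{"name": "jog_arm", "arguments": {
  "motion": [
    [0.4,1,25,0,0.5],
    [0.4,1.5,25.5,0,0],
    [0.4,0,0,25,0],
    [0.4,0,0,35,0],
    [0.4,0,0,35,0],
    [0.4,0,0,30,0],
    [0.4,0,0,21,0],
    [0.4,0,0,10,0],
    [0.4,0,0,0,0]
  ]
}}

```text
time: 12.82
tool_pos: [0.5019, -0.0065, 0.0284]
tcp_rot: [-2.325, -2.107, 0.007]
wrist_force: [-1.2, -0.0, -0.1]
width: 0.699
grip_force: 0.0
```

Run:
```python
from h import *
print(delta([.504,-.0065,.030],-5.5))
```

```text
(array([ 0.2,  2. , -1.6]), 'twist', np.float64(-0.1), 'q6', np.float64(0.04))
```

Emit:
{"name": "jog_arm", "arguments": {
  "motion": [
    [-1,0,1.5,-1,0],
    [-1,0,0,0,0],
    [-1,0,0,0,0],
    [-1,0,0,0,0],
    [-1,0,0,0,0],
    [-1,0,0,-10,0],
    [-1,0,0,-20,0],
    [-1,0,0,-25,0],
    [-1,0,0,-20,0],
    [-1,0,0,0,0]
  ],
  "force": 110
}}

```text
time: 13.65
tool_pos: [0.5098, -0.0071, 0.1125]
tcp_rot: [2.324, 2.104, 0.01]
wrist_force: [2.2, 1.1, -1.7]
width: 0.335
grip_force: 109.2
```

Run:
```python
from h import *
s=bot.read_state(); print(s["tool_pos"],s["wrist_force"],s["width"])
im,d,p=snap("wrist"); v,u=np.mgrid[0:384,0:512]; W=world("wrist",d,u,v,p); hsv=cv2.cvtColor(im,cv2.COLOR_RGB2HSV)
M=R.from_rotvec(p[1]).as_matrix(); T=(W-p[0])@M*1e3
def rep(n,m):
    P=W[m]; print(n,len(P), len(P)>5 and (cv2.minAreaRect((P[:,:2]*1e3).astype(np.float32)),np.percentile(P,[1,50,99],axis=0).round(4).tolist()))
pl=(hsv[...,1]<60)&(hsv[...,2]>140)&(T[...,0]<-15)&(T[...,0]>-140)&(abs(T[...,1])<34)&(T[...,2]>5)&(T[...,2]<30)
rep("plate",pl)
P=W[pl]; A=np.c_[P[:,:2],np.ones(len(P))]; k=np.linalg.lstsq(A,P[:,2],rcond=None)[0]; print("slope xy",k)
rep("bed",(abs(W[...,2]-.055)<.003)&(W[...,1]<-.16)&(W[...,0]>.4)&(W[...,0]<.6))
im,d,_=snap("scene"); W=world("scene",d,u,v); hsv=cv2.cvtColor(im,cv2.COLOR_RGB2HSV)
g=(W[...,1]<-.15)&(W[...,1]>-.5)&(W[...,0]>.35)&(W[...,0]<.65)
yel=(hsv[...,0]>24)&(hsv[...,0]<34)&(hsv[...,1]>150)
rep("yellow",g&yel&(W[...,2]>.1)); rep("bed",g&(abs(W[...,2]-.055)<.003)&(W[...,1]>-.26)); rep("rail",g&(abs(W[...,2]-.071)<.003)&(W[...,1]>-.26))
cv2.imwrite("pics/w7.png",np.hstack([cv2.resize(im[95:225,115:250],(400,385),interpolation=cv2.INTER_CUBIC),cv2.resize(load("wrist")[0][:,56:456],(400,385))])[:,:,::-1])
```

```text
[ 0.50981994 -0.00705177  0.11248729] [ 2.22095708  1.08703379 -1.72108011] 0.33494601967843973
plate 1424 (((503.7924499511719, -65.83573913574219), (28.993459701538086, 53.32035446166992), 83.58727264404297), [[0.4768, -0.0811, 0.0909], [0.5062, -0.0674, 0.0923], [0.5292, -0.0522, 0.1038]])
slope xy [0.00919854 0.18074349 0.10178686]
bed 0 False
yellow 28 (((510.65179443359375, -219.42799377441406), (88.02912902832031, 38.16239929199219), 17.407501220703125), [[0.4645, -0.2436, 0.2451], [0.499, -0.2179, 0.2828], [0.5569, -0.2131, 0.2852]])
bed 400 (((502.40777587890625, -218.83065795898438), (78.78962707519531, 113.27131652832031), 84.5643310546875), [[0.4523, -0.2566, 0.0521], [0.5063, -0.2101, 0.0545], [0.559, -0.1771, 0.0576]])
rail 59 (((502.2059020996094, -233.93136596679688), (42.87287521362305, 101.82059478759766), 83.88855743408203), [[0.4535, -0.2572, 0.0681], [0.5356, -0.2325, 0.0701], [0.5526, -0.2084, 0.0737]])
```

Emit:
{"name": "jog_arm", "arguments": {
  "motion": [
    [-1,0,0,0,0],
    [-1,0,0,0,0]
  ]
}}

```text
time: 13.92
tool_pos: [0.5045, -0.0067, 0.1054]
tcp_rot: [-2.328, -2.106, 0.004]
wrist_force: [0.6, -0.3, -2.7]
width: 0.336
grip_force: 109.2
```

```bash
cat >> h.py <<'E'
PX=np.array([np.cos(np.radians(-95.45)),np.sin(np.radians(-95.45))]); PO=np.array([.494,-.2995])
def press(x,y,z): return np.array([*(PO+(x*PX+y*np.array([-PX[1],PX[0]]))/1e3),z/1e3])
def inpress(W):
    q=(W[...,:2]-PO)*1e3; return np.stack([q@PX,q@np.array([-PX[1],PX[0]]),W[...,2]*1e3],-1)
E
python3 - <<'E'
from h import *
s=bot.read_state(); print(s["tool_pos"],s["wrist_force"],inpress(s["tool_pos"]))
im,d,p=snap("wrist"); v,u=np.mgrid[0:384,0:512]; W=world("wrist",d,u,v,p); hsv=cv2.cvtColor(im,cv2.COLOR_RGB2HSV)
M=R.from_rotvec(p[1]).as_matrix(); T=(W-p[0])@M*1e3
near=(T[...,0]<-12)&(T[...,0]>-140)&(abs(T[...,1])<30)&(T[...,2]>-5)&(T[...,2]<45)
for a in range(-135,-10,10):
    for side in(-1,1):
        m=near&(abs(T[...,0]-a)<5)&(abs(T[...,1]-side*23)<5)
        if m.sum()>10: print(a,side,m.sum(),np.median(T[m],axis=0).round(1),end=";")
print(); print(delta(press(-225,0,125),-5.45))
E
```

```text
[ 0.50448062 -0.00671351  0.10542667] [ 0.55553795 -0.33093655 -2.70441677] [-292.45835147  -17.37476476  105.42667031]
-75 -1 54 [-71.6 -22.8  20.5];-75 1 50 [-71.5  21.7  20.6];-65 -1 208 [-65.  -22.6  20.4];-65 1 176 [-65.2  22.1  20.5];-55 -1 118 [-56.8 -20.6  20.3];-55 1 115 [-56.8  20.4  20.5];-45 -1 29 [-48.4 -19.7  20.4];-45 1 21 [-48.8  19.2  20.4];
(array([-67.5,  17.2, -19.6]), 'twist', np.float64(-0.3), 'q6', np.float64(0.04))
```

The plate hangs level, its top 20.5 mm below the TCP, so its underside is about 34.5 mm below. I'll raise it, bring it in front of the mouth, then lower it.

Emit:
{"name": "jog_arm", "arguments": {
  "motion": [
    [-1,0,5,-20,-0.3],
    [-1,-10,6,0,0],
    [-1,-15,6,0,0],
    [-1,-15,0,0,0],
    [-1,-15,0,0,0],
    [-1,-12.5,0,0,0],
    [-1,0,0,0,0],
    [-1,0,0,0,0]
  ]
}}

```text
time: 14.63
tool_pos: [0.5163, -0.0764, 0.1264]
tcp_rot: [-2.325, -2.111, 0.001]
wrist_force: [0.0, -0.5, -4.0]
width: 0.33
grip_force: 109.4
```

Run:
```python
from h import *
print(delta(press(-225,0,90),-5.45))
im,d,p=snap("wrist"); v,u=np.mgrid[0:384,0:512]; W=world("wrist",d,u,v,p)
M=R.from_rotvec(p[1]).as_matrix(); T=(W-p[0])@M*1e3
Q=inpress(W)
top=(T[...,0]<-50)&(abs(T[...,2]-20.5)<3)&(abs(T[...,1])<40)
for a in range(-135,-50,15):
    m=top&(abs(T[...,0]-a)<4)
    if m.sum()>10: print(a,m.sum(),np.percentile(T[m],[1,99],axis=0).round(1)[:,1:].tolist(),np.percentile(Q[m],[1,99],axis=0)[:,1].round(1))
for lo,hi in((52,58),(67,75)):
    m=(Q[...,2]>lo)&(Q[...,2]<hi)&(Q[...,0]>-130)&(Q[...,0]<-20)&(abs(Q[...,1])<70)
    for a in range(-118,-30,8):
        k=m&(abs(Q[...,0]-a)<4)
        if k.sum()>5: print(lo,a,k.sum(),np.percentile(Q[k][:,1],[2,98]).round(1), np.sort(Q[k][:,1][np.abs(Q[k][:,1])<45])[[0,-1]].round(1) if (np.abs(Q[k][:,1])<45).any() else '')
```

```text
(array([ 0.7, -1. , 36.4]), 'twist', np.float64(-0.1), 'q6', np.float64(-0.1))
-75 95 [[-27.2, 19.4], [25.5, 21.9]] [-26.3  26.3]
-60 395 [[-26.7, 19.2], [25.7, 21.6]] [-25.8  26.6]
52 -118 8 [35.4 35.6] [35.4 35.6]
52 -110 10 [34.8 35.7] [34.8 35.7]
```

Emit:
{"name": "jog_arm", "arguments": {
  "motion": [
    [-1,0,-0.5,12,0],
    [-1,0,-0.5,12,0],
    [-1,0,0,7,0],
    [-1,0,0,2,0],
    [-1,0,0,0,0],
    [-1,0,0,0,0]
  ]
}}

```text
time: 15.18
tool_pos: [0.5155, -0.0753, 0.0938]
tcp_rot: [-2.323, -2.114, 0.001]
wrist_force: [0.3, -0.7, -3.2]
width: 0.332
grip_force: 109.4
```

Emit:
{"name": "jog_arm", "arguments": {
  "motion": [
    [-1,0,0,2,0],
    [-1,0,0,0,0]
  ]
}}

```text
time: 15.35
tool_pos: [0.5161, -0.0756, 0.0926]
tcp_rot: [2.323, 2.114, 0.001]
wrist_force: [0.0, -0.9, -3.4]
width: 0.333
grip_force: 109.4
```

Emit:
{"name": "jog_arm", "arguments": {
  "motion": [
    [-1,0,0,1.5,0],
    [-1,0,0,0,0]
  ]
}}

```text
time: 15.52
tool_pos: [0.5159, -0.0756, 0.0909]
tcp_rot: [2.324, 2.114, 0.0]
wrist_force: [0.1, -0.0, -3.0]
width: 0.332
grip_force: 109.4
```

Emit:
{"name": "jog_arm", "arguments": {
  "motion": [
    [-1,0,0,1.5,0],
    [-1,0,0,0,0]
  ]
}}

```text
time: 15.68
tool_pos: [0.5161, -0.0756, 0.0896]
tcp_rot: [2.323, 2.113, 0.001]
wrist_force: [-0.7, 0.4, -0.2]
width: 0.332
grip_force: 109.9
```

Emit:
{"name": "jog_arm", "arguments": {
  "motion": [
    [-1,0,0,1.5,0],
    [-1,0,0,0,0]
  ]
}}

```text
time: 15.85
tool_pos: [0.5163, -0.0754, 0.0888]
tcp_rot: [2.324, 2.113, 0.001]
wrist_force: [-1.8, 3.6, 4.6]
width: 0.333
grip_force: 110.6
```

Emit:
{"name": "jog_arm", "arguments": {
  "motion": [
    [-1,0,0,1,0],
    [-1,0,0,0,0]
  ]
}}

```text
time: 16.02
tool_pos: [0.5165, -0.0752, 0.0883]
tcp_rot: [2.324, 2.113, 0.002]
wrist_force: [-3.3, 4.4, 8.6]
width: 0.334
grip_force: 111.0
```

The bed is found at TCP z 0.0895, as predicted. I'll ease up about 2 mm and slide in.

Emit:
{"name": "jog_arm", "arguments": {
  "motion": [
    [-1,0,0,-2.2,0],
    [-1,-5,0,0,0],
    [-1,-6,0,0,0],
    [-1,-6,0,0,0],
    [-1,-5,0,0,0],
    [-1,0,0,0,0]
  ]
}}

```text
time: 16.52
tool_pos: [0.5141, -0.0989, 0.0894]
tcp_rot: [2.324, 2.112, 0.0]
wrist_force: [0.1, 0.8, 1.3]
width: 0.331
grip_force: 110.0
```

Emit:
{"name": "jog_arm", "arguments": {
  "motion": [
    [-1,-4,0,0,0],
    [-1,-4,0,0,0],
    [-1,-4,0,0,0],
    [-1,-4,0,0,0],
    [-1,0,0,0,0]
  ]
}}

```text
time: 16.93
tool_pos: [0.5129, -0.1139, 0.0896]
tcp_rot: [2.324, 2.113, 0.002]
wrist_force: [1.8, 2.8, 4.4]
width: 0.334
grip_force: 110.3
```

Run:
```python
from h import *
s=bot.read_state(); print(inpress(s["tool_pos"]),delta(press(-135,0,90),-5.45))
```

```text
[-186.56579602    1.18227538   89.58492833] (array([-51.6,  -1.2,  -0.4]), 'twist', np.float64(0.0), 'q6', np.float64(-0.17))
```

Emit:
{"name": "jog_arm", "arguments": {
  "motion": [
    [-1,-4,0,-0.3,0],
    [-1,-5,0,0,0],
    [-1,-5,0,0,0],
    [-1,-5,0,0,0],
    [-1,0,0,0,0]
  ]
}}

```text
time: 17.35
tool_pos: [0.511, -0.1329, 0.0897]
tcp_rot: [2.323, 2.113, 0.001]
wrist_force: [1.6, 2.4, 3.6]
width: 0.331
grip_force: 110.2
```

Emit:
{"name": "jog_arm", "arguments": {
  "motion": [
    [-1,-5,0,0,0],
    [-1,-5,0,0,0],
    [-1,-5,0,0,0],
    [-1,-3,0,0,0],
    [-1,0,0,0,0]
  ]
}}

```text
time: 17.77
tool_pos: [0.5093, -0.1504, 0.0898]
tcp_rot: [2.323, 2.113, 0.002]
wrist_force: [2.0, 2.5, 4.5]
width: 0.334
grip_force: 110.4
```

Emit:
{"name": "jog_arm", "arguments": {
  "motion": [
    [-1,-5,0,0,0],
    [-1,-5,0,0,0],
    [-1,-3,0,0,0],
    [-1,0,0,0,0],
    [-1,0,0,0,0]
  ]
}}

```text
time: 18.18
tool_pos: [0.508, -0.1633, 0.0898]
tcp_rot: [2.323, 2.113, 0.001]
wrist_force: [1.4, 2.2, 3.8]
width: 0.331
grip_force: 110.5
```

Run:
```python
from h import *
s=bot.read_state(); print(inpress(s["tool_pos"]),s["q"].round(2))
```

```text
[-136.90184664    1.04843845   89.76033668] [-0.36  0.13  2.04  0.    0.97 -0.26]
```

The shoe is in the rails with the balls still ahead of the nose. I release, rise and back off. With the gripper fully open, I'll then measure the outer finger profile from the wrist depth to plan the push under the guard.

Emit:
{"name": "jog_arm", "arguments": {
  "motion": [
    [0.4,0,0,0,0],
    [0.4,0,0,0,0],
    [0.4,0,0,0,0],
    [0.4,0,0,-15,0],
    [0.4,0,0,-25,0],
    [0.4,2,0,-25,0],
    [1,30,0,0,0],
    [1,30,0,0,0],
    [1,30,0,0,0],
    [1,0,0,0,0]
  ]
}}

```text
time: 19.02
tool_pos: [0.5156, -0.0679, 0.1538]
tcp_rot: [-2.32, -2.115, -0.001]
wrist_force: [-0.1, 0.3, 0.9]
width: 1.0
grip_force: 0.0
```

Emit:
{"name": "jog_arm", "arguments": {
  "motion": [
    [1,0,0,0,0],
    [1,0,0,0,0],
    [1,0,0,0,0]
  ]
}}

```text
time: 19.27
tool_pos: [0.5157, -0.0724, 0.1539]
tcp_rot: [-2.324, -2.113, 0.001]
wrist_force: [-0.1, 0.2, 0.1]
width: 1.001
grip_force: 0.0
```

Run:
```python
from h import *
im,d,p=snap("wrist"); v,u=np.mgrid[0:384,0:512]; W=world("wrist",d,u,v,p)
M=R.from_rotvec(p[1]).as_matrix(); T=(W-p[0])@M*1e3
print(bot.read_state()["width"],p[0],inpress(p[0]))
g=(d>0)&(abs(T[...,1])<95)&(T[...,2]<2)&(T[...,2]>-150)&(abs(T[...,0])<60)
for z in range(-140,5,6):
    k=g&(abs(T[...,2]-z)<3)
    if k.sum()>4: print(z,k.sum(),"y",np.percentile(T[k][:,1],[1,99]).round(0),"x",np.percentile(T[k][:,0],[1,99]).round(0))
hsv=cv2.cvtColor(im,cv2.COLOR_RGB2HSV); Q=inpress(W)
red=((hsv[...,0]<6)|(hsv[...,0]>174))&(hsv[...,1]>170)&(abs(Q[...,2]-120)<5)&(abs(Q[...,1])<40)
print("handle",red.sum(),np.percentile(Q[red],[1,50,99],axis=0).round(1))
g=(abs(Q[...,1])<70)&(Q[...,2]>125)&(Q[...,2]<290)&(Q[...,0]>-110)&(Q[...,0]<-50)&(hsv[...,1]>150)&(abs(hsv[...,0].astype(int)-29)<6)
print("rim",g.sum(),g.any() and np.percentile(Q[g],[1,50,99],axis=0).round(1))
```

```text
0.997455597412482 [ 0.51574964 -0.07240588  0.1538921 ] [-2.28133249e+02  8.25902537e-02  1.53892101e+02]
-98 381 y [-20.  19.] x [20. 22.]
-92 3047 y [-32.  31.] x [15. 21.]
-86 6215 y [-36.  60.] x [10. 19.]
-80 6649 y [-61.  63.] x [ 4. 19.]
-74 3848 y [-69.  69.] x [-7. 19.]
-68 8951 y [-70.  71.] x [-9. 15.]
-62 3245 y [-71.  72.] x [-9. 15.]
-56 895 y [-66.  65.] x [ 7. 15.]
-50 1124 y [-49.  49.] x [ 1. 13.]
-44 1084 y [-56.  56.] x [-7. 13.]
-38 1124 y [-56.  55.] x [-9. 13.]
-32 993 y [-56.  55.] x [-9. 13.]
-26 820 y [-56.  55.] x [-9. 13.]
-20 663 y [-54.  54.] x [-9. 13.]
-14 201 y [-46.  44.] x [-9. 12.]
handle 476 [[-146.   -12.9  115.1]
 [-144.2    0.8  119.7]
 [-140.5   14.9  122.2]]
rim 0 False
```

At full open the finger backs stand at ±56 mm over tool z -20 to -44, and the knuckles bulge to ±71 mm over z -55 to -74. They are narrower than that above z -85.

- **First stretch:** push with the flat back of the finger.
- **Last few millimetres:** lower the tool so the knuckle bulge pushes the top of the handle just under the guard. The rest of the gripper then stays about 19 mm clear of it.

Next I turn the tool 90°.

Emit:
{"name": "jog_arm", "arguments": {
  "motion": [
    [1,0,0,0,-7],
    [1,0,0,0,-7],
    [1,0,0,0,-7],
    [1,0,0,0,-7],
    [1,0,0,0,-7],
    [1,0,0,0,-7],
    [1,0,0,0,-7],
    [1,0,0,0,-7],
    [1,0,0,0,-7],
    [1,0,0,0,-7]
  ]
}}

```text
time: 20.15
tool_pos: [0.5159, -0.0727, 0.1541]
tcp_rot: [-0.685, -3.066, 0.0]
wrist_force: [0.2, -0.2, -0.3]
width: 1.002
grip_force: 0.0
```

Emit:
{"name": "jog_arm", "arguments": {
  "motion": [
    [1,0,0,0,-7],
    [1,0,0,0,-7],
    [1,0,0,0,-6],
    [1,0,0,0,0],
    [1,0,0,0,0]
  ]
}}

```text
time: 20.57
tool_pos: [0.516, -0.0724, 0.1542]
tcp_rot: [-0.155, -3.137, 0.0]
wrist_force: [0.5, -0.0, 0.2]
width: 0.999
grip_force: 0.0
```

Run:
```python
from h import *
s=bot.read_state(); print(inpress(s["tool_pos"]),delta(press(-218,1,71),84.55))
im,d,p=snap("wrist"); v,u=np.mgrid[0:384,0:512]; W=world("wrist",d,u,v,p); Q=inpress(W); hsv=cv2.cvtColor(im,cv2.COLOR_RGB2HSV)
red=((hsv[...,0]<6)|(hsv[...,0]>174))&(hsv[...,1]>150)&(abs(Q[...,2]-120)<6)&(abs(Q[...,1])<40)
print("handle",red.sum(),red.any() and np.percentile(Q[red],[1,50,99],axis=0).round(1))
```

```text
[-228.12065131    0.30242279  154.15255885] (array([ -0.7, -10.1,  83.2]), 'twist', np.float64(-0.2), 'q6', np.float64(-1.66))
handle 1595 [[-145.1  -14.6  114.4]
 [-137.9   -1.4  121.1]
 [-128.1   14.4  122.8]]
```

Emit:
{"name": "jog_arm", "arguments": {
  "motion": [
    [1,0,0,25,-0.2],
    [1,0,0,30,0],
    [1,0,0,20,0],
    [1,0,0,8,0],
    [1,0,-8,0,0],
    [1,0,-8,0,0],
    [1,0,-6,0,0],
    [1,0,0,0,0]
  ]
}}

```text
time: 21.28
tool_pos: [0.5157, -0.0954, 0.0732]
tcp_rot: [0.146, 3.135, -0.002]
wrist_force: [0.4, 0.1, 1.0]
width: 0.999
grip_force: 0.0
```

Emit:
{"name": "jog_arm", "arguments": {
  "motion": [
    [1,0,-4,0,0],
    [1,0,-4,0,0],
    [1,0,-4,0,0],
    [1,0,-4,0,0],
    [1,0,0,0,0]
  ]
}}

```text
time: 21.7
tool_pos: [0.513, -0.1101, 0.0717]
tcp_rot: [0.143, 3.137, -0.001]
wrist_force: [-0.4, 0.1, -0.7]
width: 1.003
grip_force: 0.1
```

Run:
```python
from h import *
s=bot.read_state(); print(inpress(s["tool_pos"]),s["wrist_force"])
```

```text
[-190.33833245    0.91136182   71.7094591 ] [-0.37459031  0.11379018 -0.65701053]
```

Emit:
{"name": "jog_arm", "arguments": {
  "motion": [
    [1,0,-4,0,0],
    [1,0,-4,0,0],
    [1,0,-3,0,0],
    [1,0,-2,0,0],
    [1,0,0,0,0]
  ]
}}

```text
time: 22.12
tool_pos: [0.5114, -0.1229, 0.0712]
tcp_rot: [0.143, 3.138, -0.001]
wrist_force: [-0.7, 1.4, 0.6]
width: 1.0
grip_force: 0.6
```

```bash
cat > hd.py <<'E'
from h import *
s=bot.read_state(); print(inpress(s["tool_pos"]).round(1),s["wrist_force"].round(1))
im,d,p=snap("wrist"); v,u=np.mgrid[0:384,0:512]; W=world("wrist",d,u,v,p); Q=inpress(W); hsv=cv2.cvtColor(im,cv2.COLOR_RGB2HSV)
red=((hsv[...,0]<6)|(hsv[...,0]>174))&(hsv[...,1]>150)&(abs(Q[...,2]-120)<15)&(abs(Q[...,1])<40)
print("handle",red.sum(),red.any() and np.percentile(Q[red],[1,50,99],axis=0).round(1))
E
python3 hd.py
```

```text
[-177.5    0.6   71.2] [-0.7  1.4  0.6]
handle 3016 [[-122.6  -15.5  105.4]
 [-114.9  -12.3  119.9]
 [-105.6   -2.1  128.1]]
```

The handle tail is at press x -122.6, about 28 mm before home and right at the balls. Now I push gently against them.

Emit:
{"name": "jog_arm", "arguments": {
  "motion": [
    [1,0,-2,0,0],
    [1,0,-2,0,0],
    [1,0,-2,0,0],
    [1,0,0,0,0]
  ]
}}

```text
time: 22.5
tool_pos: [0.5109, -0.127, 0.0712]
tcp_rot: [-0.143, -3.138, -0.003]
wrist_force: [-0.2, 6.0, 3.4]
width: 0.998
grip_force: 3.0
```

Emit:
{"name": "jog_arm", "arguments": {
  "motion": [
    [1,0,-2,0,0],
    [1,0,-2,0,0],
    [1,0,-2,0,0],
    [1,0,0,0,0]
  ]
}}

```text
time: 22.83
tool_pos: [0.5102, -0.134, 0.0711]
tcp_rot: [-0.143, -3.138, -0.001]
wrist_force: [-0.2, 3.5, 1.6]
width: 0.998
grip_force: 1.6
```

```bash
python3 hd.py
```

```text
[-166.3    0.4   71.1] [-0.2  3.5  1.6]
handle 2993 [[-111.4  -15.5  105.4]
 [-103.6  -12.4  119.7]
 [ -94.3   -2.3  128. ]]
```

Emit:
{"name": "jog_arm", "arguments": {
  "motion": [
    [1,0,-2,0,0],
    [1,0,-1.5,0,0],
    [1,0,0,0,0],
    [1,0,15,0,0],
    [1,0,15,0,0],
    [1,0,0,12,0],
    [1,0,0,10,0],
    [1,0,0,2,0],
    [1,0,0,0,0]
  ]
}}

```text
time: 23.63
tool_pos: [0.511, -0.1082, 0.0452]
tcp_rot: [-0.143, -3.134, -0.0]
wrist_force: [0.2, -0.4, 0.2]
width: 1.002
grip_force: 0.0
```

```bash
python3 hd.py
```

```text
[-192.    -1.3   45.2] [ 0.2 -0.4  0.2]
handle 14 [[-128.8  -13.8  105.3]
 [-121.1  -13.1  106.1]
 [-119.9  -12.7  107.8]]
```

Emit:
{"name": "jog_arm", "arguments": {
  "motion": [
    [1,0,-6,-2,0],
    [1,0,-6,0,0],
    [1,0,-3,0,0],
    [1,0,-2,0,0],
    [1,0,0,0,0]
  ]
}}

```text
time: 24.1
tool_pos: [0.5116, -0.1256, 0.0498]
tcp_rot: [0.144, 3.137, -0.001]
wrist_force: [0.1, 0.3, 0.1]
width: 1.0
grip_force: 0.0
```

Emit:
{"name": "jog_arm", "arguments": {
  "motion": [
    [1,0,-2,0,0],
    [1,0,-2,0,0],
    [1,0,0,0,0]
  ]
}}

```text
time: 24.35
tool_pos: [0.511, -0.1296, 0.0495]
tcp_rot: [0.143, 3.138, -0.001]
wrist_force: [-0.3, -0.2, 0.7]
width: 1.003
grip_force: 0.0
```

```bash
python3 hd.py
```

```text
[-170.8    0.8   49.5] [-0.3 -0.2  0.7]
handle 274 [[-116.   -15.3  105. ]
 [ -96.3  -11.4  106.9]
 [ -94.2   -5.8  111.2]]
```

Emit:
{"name": "jog_arm", "arguments": {
  "motion": [
    [1,0,-1.5,0,0],
    [1,0,-1.5,0,0],
    [1,0,0,0,0]
  ]
}}

```text
time: 24.65
tool_pos: [0.5105, -0.1322, 0.0492]
tcp_rot: [-0.143, -3.138, 0.001]
wrist_force: [0.1, -0.4, 0.6]
width: 1.0
grip_force: 0.0
```

Run:
```python
from h import *
exec(open("hd.py").read().split("\n",1)[1])
T=(W-p[0])@R.from_rotvec(p[1]).as_matrix()*1e3
for z in range(-92,-8,6):
    k=(d>0)&(abs(T[...,2]-z)<3)&(abs(T[...,1])<95)&(abs(T[...,0])<30)
    if k.sum()>4: print(z,k.sum(),np.percentile(T[k][:,1],[1,99]).round(0),"press",(p[0][2]*1e3-z).round(0),end="; ")
s=snap("scene")[0]; t=snap("top")[0]
cv2.imwrite("pics/w7.png",np.hstack([cv2.resize(s[85:225,125:265],(400,400),interpolation=cv2.INTER_CUBIC),cv2.resize(im[100:356,0:256],(400,400))])[:,:,::-1])
```

```text
[-168.1    0.6   49.2] [ 0.1 -0.4  0.6]
handle 237 [[-113.6  -14.8  105. ]
 [ -93.5  -11.6  106.8]
 [ -91.8   -6.1  111.2]]
-92 3077 [-30.  33.] press 141.0; -86 6257 [-35.  61.] press 135.0; -80 6652 [-60.  64.] press 129.0; -74 3821 [-68.  70.] press 123.0; -68 8974 [-69.  73.] press 117.0; -62 3258 [-72.  74.] press 111.0; -56 1259 [-77.  66.] press 105.0; -50 1733 [-81.  50.] press 99.0; -44 1950 [-85.  56.] press 93.0; -38 2064 [-89.  57.] press 87.0; -32 1830 [-90.  56.] press 81.0; -26 1597 [-89.  56.] press 75.0; -20 3051 [-95.  49.] press 69.0; -14 1128 [-94.  44.] press 63.0;
```

View pics/w7.png

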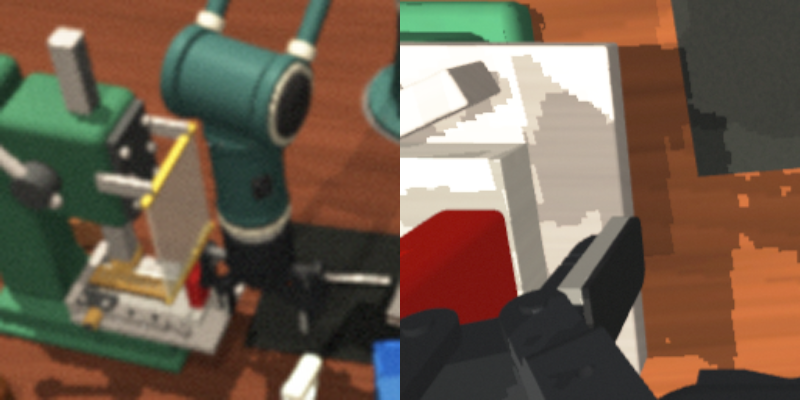

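The wrist view shows the knuckle just behind the red handle, and the picture's left edge cuts off the front of the handle. I'll measure the tail edge of the plate numerically.

```bash
cat > tail.py <<'E'
from h import *
im,d,p=snap("wrist"); v,u=np.mgrid[0:384,0:512]; W=world("wrist",d,u,v,p); Q=inpress(W)
for y in range(-30,-8,3):
    k=(abs(Q[...,2]-69)<3)&(abs(Q[...,1]-y)<1.5)&(Q[...,0]>-130)
    if k.sum()>3: print(y,k.sum(),np.percentile(Q[k][:,0],[1,5]).round(1),end="; ")
h=cv2.cvtColor(im,cv2.COLOR_RGB2HSV); r=((h[...,0]<6)|(h[...,0]>174))&(h[...,1]>150)
k=r&(abs(Q[...,1]+13)<5)&(Q[...,2]>70)&(Q[...,2]<125)&(Q[...,0]>-130)&(Q[...,0]<-60); print("red x",np.percentile(Q[k][:,0],[3,10,25,50,97]).round(1))
s=bot.read_state(); print(inpress(s["tool_pos"]).round(1),s["wrist_force"].round(1),s["time"])
E
python3 tail.py
```

```text
-30 17 [-92.9 -90.1]; -27 607 [-93.8 -93.3]; -24 481 [-93.9 -93.3]; -21 476 [-93.9 -93.3]; -18 481 [-93.8 -93.4]; -15 464 [-93.9 -93.5]; -12 249 [-126.4 -124.9]; -9 190 [-127.  -126.8]; red x [-94.1 -93.8 -93.4 -92.4 -80.3]
[-168.4    0.6   49.2] [-0.3 -0.1 -0.6] 24.85
```

The plate tail reads -93.9, where -94 is home. I'll check with a gentle nudge: if the balls are seated, the force should rise at once.

Emit:
{"name": "jog_arm", "arguments": {
  "motion": [
    [1,0,-1.5,0,0],
    [1,0,0,0,0]
  ]
}}

```text
time: 25.02
tool_pos: [0.5104, -0.1333, 0.0492]
tcp_rot: [-0.143, -3.138, -0.0]
wrist_force: [0.8, 0.3, -0.2]
width: 1.002
grip_force: 0.0
```

Emit:
{"name": "jog_arm", "arguments": {
  "motion": [
    [1,0,-1.5,0,0],
    [1,0,0,0,0]
  ]
}}

```text
time: 25.18
tool_pos: [0.5102, -0.1343, 0.0493]
tcp_rot: [-0.144, -3.138, -0.002]
wrist_force: [-0.5, 4.8, 1.0]
width: 1.002
grip_force: 0.0
```

```bash
python3 tail.py
```

```text
-30 53 [-92.3 -90. ]; -27 617 [-92.5 -92.1]; -24 499 [-92.6 -92.1]; -21 493 [-92.8 -92.3]; -18 498 [-92.6 -92.2]; -15 466 [-92.7 -92.1]; -12 285 [-124.7 -123.6]; -9 185 [-124.7 -124.4]; red x [-92.9 -92.6 -92.1 -91.1 -78.9]
[-166.     0.4   49.3] [-0.5  5.6  1.2] 25.2333
```

Emit:
{"name": "jog_arm", "arguments": {
  "motion": [
    [1,0,-1.5,0,0],
    [1,0,0,0,0]
  ]
}}

```text
time: 25.4
tool_pos: [0.5101, -0.1349, 0.0493]
tcp_rot: [-0.144, -3.138, -0.004]
wrist_force: [-0.1, 8.8, 3.1]
width: 1.001
grip_force: 0.0
```

```bash
python3 tail.py
```

```text
-30 84 [-91.5 -89.7]; -27 574 [-92.1 -91.6]; -24 502 [-92.2 -91.6]; -21 498 [-92.1 -91.6]; -18 490 [-92.  -91.5]; -15 475 [-92.1 -91.6]; -12 277 [-123.4 -122.6]; -9 186 [-124.  -123.8]; red x [-92.4 -92.  -91.5 -90.5 -78.4]
[-165.4    0.4   49.4] [-0.4  8.3  1.5] 25.45
```

The force stiffens, as it should near the back stop. I'll back off and see whether it springs back into the notches.

Emit:
{"name": "jog_arm", "arguments": {
  "motion": [
    [1,0,3,0,0],
    [1,0,4,0,0],
    [1,0,4,0,0],
    [1,0,0,0,0],
    [1,0,0,0,0]
  ]
}}

```text
time: 25.87
tool_pos: [0.5112, -0.1253, 0.0493]
tcp_rot: [0.142, 3.138, -0.001]
wrist_force: [-0.1, 0.4, -0.5]
width: 0.997
grip_force: 0.0
```

```bash
python3 tail.py
```

```text
-30 73 [-92.7 -91.3]; -27 405 [-93.  -92.5]; -24 355 [-93.  -92.5]; -21 353 [-92.9 -92.5]; -18 351 [-93.  -92.6]; -15 334 [-92.8 -92.6]; -12 104 [-129.9 -129.1]; -9 80 [-129.5 -129.2]; red x [-93.2 -92.8 -92.4 -91.7 -80.6]
[-174.9    0.6   49.3] [ 0.1  0.6 -0.6] 25.9167
```

It sprang back about 1 mm, so the balls are seated in the notches. Retreating clear.

Emit:
{"name": "jog_arm", "arguments": {
  "motion": [
    [1,0,15,0,0],
    [1,0,20,0,0],
    [1,0,10,0,0],
    [1,0,0,-30,0],
    [1,0,0,-40,0],
    [1,0,0,-40,0],
    [1,0,0,-40,0],
    [1,0,0,0,0],
    [1,0,0,0,0]
  ]
}}

```text
time: 26.67
tool_pos: [0.5179, -0.0812, 0.2032]
tcp_rot: [0.142, 3.131, -0.002]
wrist_force: [0.4, 0.3, -0.4]
width: 1.0
grip_force: 0.0
```

Run:
```python
from h import *
exec(open("hd.py").read())
k=(abs(Q[...,2]-69)<3)&(abs(abs(Q[...,1])-22)<5)&(Q[...,0]>-118)&(Q[...,0]<-70); print("tail",k.sum(),k.any() and np.percentile(Q[k][:,0],[1,5]))
print(bot.finish_job())
```

```text
[-219.6    3.1  203.2] [ 0.4  0.3 -0.4]
handle 1165 [[-92.9 -15.6 105.4]
 [-89.4  -2.9 120.5]
 [-79.4  12.8 122.8]]
tail 495 [-92.57315885 -92.18770101]
the job is handed in; nothing more can be done
None
```

The job is handed in at about 27 s of the 58 s: the red-handled shoe is in the press guide, at home to within 1–2 mm by camera with the balls evidently seated (it sprang back about 1 mm after a nudge), and the gripper is open and clear.

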